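# Square a sample rack against the feed rail

### The job

Slide the long grey sample rack across the feeder's deck, pushing near its two ends in turn, until it lies flat along the whole guide rail with both rail keys pressed in; only then slide it along the rail towards the end stop until it is fully home there, still flat against the rail. Push gently (never harder than about 20 N) and do not lift or tip the rack; leave everything else on the bench where it is, and take the hand away.

Things in the scene. Friction and masses are not known exactly. Their poses are not given: they have to be found in the camera images.
- feeder: Rack feeder, fixed to the bench. Aluminium deck plate 270 x 480 x 6 mm; origin on the bench under the deck, z up, deck top at z 6 mm, spanning x -140..130 and y -250..230 mm. +x points across the deck to the steel guide rail, +y along the rail to the end stop. Behind the rail (x 99..125 mm) a white housing rises to z 46 mm.
- rail_mark (a point): Roughly where the guide rail's face is (feeder x 70, y 0, z 18 mm; axes as the feeder's). Steel rail, z 6..30 mm; flat face looks to feeder -x, runs along y -216..164 mm. The rail and its stop are one adjustable piece whose true setting is NOT measured: off by up to 3 mm in x and y and 0.012 rad in yaw. Bring both ends of the rack up by feel.
- stop_mark (a point): Roughly where the end stop's face is (feeder x 55, y 150, z 18 mm; axes as the feeder's), off by up to 5 mm with the rail's setting. A steel block at the rail's +y end, 14 mm thick, z 6..30 mm, reaching 34 mm out from the rail towards -x; its face looks to feeder -y.
- reader (a point): Centre of the underside of the white reader head's front edge (feeder x 0, y -45, z 79 mm). The head is 50 mm wide (y -70..-20 mm), reaches from here back over the lane and the rail to x 128 mm, and its top is at z 109 mm. The rack passes beneath it, a gripper does not: the rack's middle cannot be pushed near the rail.
- rack: Loose grey sample rack: bar 300 mm long (its y), 26 mm wide (x), 34 mm high, with nine caps (16 mm wide, 10 mm high) on top. Origin: centre of its underside, on the deck. 200 to 400 g, drag on the deck 1 to 5 N. At the start its middle is 55 to 100 mm clear of the rail; it is turned up to 0.3 rad either way, its axes roughly the feeder's, and must slide 25 to 65 mm along y to the stop.
- key_right (a joint): orange sensing key, 12 mm square, in the rail's face, at feeder y = -105 mm. Joint value in m: 0 = fully out, standing 6 mm proud of the face it sits in; 0.006 = pushed in level with that face (what a rack lying against the face does). It springs out again by itself and takes under 0.1 N. The reading is as noisy as the poses.
- key_left (a joint): orange sensing key, 12 mm square, in the rail's face, at feeder y = 55 mm. Joint value in m: 0 = fully out, standing 6 mm proud of the face it sits in; 0.006 = pushed in level with that face (what a rack lying against the face does). It springs out again by itself and takes under 0.1 N. The reading is as noisy as the poses.
- key_end (a joint): orange sensing key, 12 mm square, in the end stop's face, 15 mm out from the rail. Joint value in m: 0 = fully out, standing 6 mm proud of the face it sits in; 0.006 = pushed in level with that face (what a rack lying against the face does). It springs out again by itself and takes under 0.1 N. The reading is as noisy as the poses.
- cup: bystander: small blue cup, 26 mm across, 30 mm high, on the deck beyond the end stop; origin under its centre
- reagent: bystander: amber bottle, 54 mm across, 90 mm high; origin under its centre
- jar: bystander: white jar, 60 mm across, 60 mm high; origin under its centre
- spare_rack: bystander: short grey rack with green caps, 26 x 130 x 44 mm; origin under its centre
- tip_box: bystander: open blue tip box, 80 x 115 x 45 mm; origin under its centre
- vial: bystander: clear vial, 26 mm across, 50 mm high; origin under its centre

How it is judged:
By the outcome, as a careful person would: the job done as asked, in the order asked, and still so for the second after the job is handed in, with the robot touching nothing.
It also fails if it takes over 72 s, if anything falls off the work surface, if the arm or the gripper's body presses on something with over 40 N, if the wrist force passes 120 N, or if a joint passes its speed limit or range.

### The arm

A 6-joint arm with a two-finger parallel gripper is mounted at the origin on the work surface. World frame = base frame: x ahead of the robot, y to its left, z up, the work surface at z = 0. Lengths are in mm, angles in degrees, forces in N, time in s.
With the tool pointing down it reaches from about 275 to 725 mm from the base axis. Payload 15.9 kg.
Tool frame: the origin (TCP) lies midway between the tips of the shut fingers; the grasp point (between the pads) lies behind it (env.grip_depth is the z of the grasp point in the tool frame, in mm); z points along the fingers, y is the direction in which the jaws open and shut (so a half turn about z gives the same grasp; the last joint's range is limited). The gripper opens to 85 mm and grips with 20 to 120 N. Pads are 22 mm wide; open, the fingers measure 114 mm over their backs; the gripper's body (76 mm by 85 mm) begins 54 mm behind the grasp point. The pads swing forward as they close: fully open they stand 13 mm farther back than shut.
Start: joints at [76.662, 12.198, -1.971, 75.831, 0, 90], TCP at [115.346, 486.498, 231.306] pointing down, gripper open.
Joint ranges: [-170.91, 170.91], [-42.67, 98.43], [-65.05, 77.54], [-120.47, 116.71], [-90, 82.35], [-180, 180]. Speed limits (degrees/s): [108.29, 108.29, 136.94, 147.25, 180, 180].

### API

Orientations are given as [roll, pitch, yaw] about the fixed x, y, z axes, in that order (R = Rz(yaw) Ry(pitch) Rx(roll)).
In Python, from bench import monitor, eyes, job, env gives the robot as it stands. The module is installed in compiled form; this text tells all that it offers.
- The arm moves only by the tool send_rows, never from a script. Its argument "targets" is a list that holds one entry, the list of rows, each a list of 5 numbers: the shift along the tool's x, y, z in cm, then the turn about the tool's z in degrees, then the opening, from 0 (shut) to 1 (fully open). In form: [[[tx, ty, tz, yaw, jaw], ...]]. A call has 1 to 5 rows; each row shifts and turns the commanded pose from where the row before left it, along the tool's axes as they then stand; what a row does not reach is not made up. A row lasts 1/8 s, in which the tool goes at most 62.5 mm and 10.7 degrees, less where a joint would pass 70% of its speed; a pose out of reach is approached as far as the arm can. A call with a gripper value outside its range is refused whole. The fingers move at their own pace and stop on an object; "grip_force" is the grip in N (left out, the last holds). Time passes only in rows, so rows that do not move let the fingers close. It gives the time, the measured TCP pose, the force and the opening at its end, in the units of the state.
- monitor.state(): the state, without advancing time (a new reading comes with each control period).
- eyes.capture(name): name is "side" or "top" or "wrist"; returns a dict with "color" (420x560x3 uint8, blue, green, red), "depth" (420x560 float32, mm along the optical axis (not along the pixel's ray), 0 where there is no reading), "camera_matrix" (3x3 intrinsics, pixels), "xyz" and "rotation" of the camera in the world. Camera axes: x right, y down, z forward; pixel columns grow to the right and rows downward; lengths in mm; the calibration is good to about 2 mm. The wrist camera is an equidistant fisheye: a pixel r from the principal point sees the ray r / f radians off the axis. A picture is of the moment at which its call begins.
- job.job_done(): hands the job in, once; it reports no verdict.
The state is a dict: "clock": time; "joint_positions": joint angles; "joint_velocities": joint speeds; "tau": joint torques, N m; "eef_pos": TCP position; "tool_rot": TCP orientation; "contact_force": force on the tool from outside, world axes, zero at the start; "torque": the same for the moment, N m; "finger_gap": opening from 0.0 (shut) to 1.0 (fully open).
Only numpy, scipy, OpenCV 4.12 (cv2) and the standard library are available. Lean on these libraries where they do the work, as an engineer would, in place of code of your own. Each camera call takes 0.05 s, during which the arm holds its last target.

## Working session

There is one attempt and no reset: what is moved stays moved. The work goes in short steps, Python scripts to look and compute and a tool call to move; the robot and the scene stay as the last step left them, time stands still between calls to the robot, and variables do not carry over. Pictures are saved under pics/ and viewed, and the job is handed in when it is done.

Besides the shell and the picture viewer there is one more tool, called after "Request:" in YAML: its name, and indented under it one key for each argument. send_rows: Moves the arm, as the interface text tells. Its arguments: {"type":"object","properties":{"targets":{"type":"array","items":{"type":"array","items":{"type":"array","items":{"type":"number"}}}},"grip_force":{"type":"number"}},"required":["targets"]}

```bash
mkdir -p pics
python3 - <<'E'
from bench import monitor, eyes, job, env
import cv2
print(monitor.state()); print(env.grip_depth, [a for a in dir(env) if a[0]!='_'])
for n in ("side","top","wrist"):
    c=eyes.capture(n); cv2.imwrite(f"pics/{n}0.png",c["color"]); print(n,c["camera_matrix"],c["xyz"],c["rotation"])
E
```

```text
{'clock': 0.0, 'joint_positions': array([ 7.66603029e+01,  1.22248032e+01, -2.00936798e+00,  7.58299040e+01,
        1.82289026e-03,  8.99986160e+01]), 'joint_velocities': array([ 0.0273983 , -0.06672018,  0.07519851,  0.08141315,  0.02322383,
       -0.08833003]), 'tau': array([-2.31157806e-03, -6.86157346e+01,  4.87120378e+01,  1.72054960e-02,
       -3.26567761e-04, -5.41744058e-06]), 'eef_pos': array([115.27409034, 486.18252725, 230.80834097]), 'tool_rot': array([-1.79935925e+02, -1.82443684e-03,  1.66661685e+02]), 'contact_force': array([-0.51181384,  0.53392428,  0.25164465]), 'torque': array([-0.01723905, -0.00463712, -0.00648308]), 'finger_gap': 1.002585068133909}
-18.700000000000003 ['IKError', 'grip_depth']
side [[445.74476459   0.         283.03792621]
 [  0.         445.74476459 207.94970642]
 [  0.           0.           1.        ]] [ 334.30750983 -952.02393759  817.48405133] [-127.03980953   -0.53101499   -8.56824383]
top [[391.52812187   0.         282.23519757]
 [  0.         391.52812187 209.61044112]
 [  0.           0.           1.        ]] [ 326.74550478    9.64004824 1022.88719948] [-171.49242683   -2.41665463  -89.27918289]
wrist [[325.1922621    0.         279.47183282]
 [  0.         325.1922621  207.12812866]
 [  0.           0.           1.        ]] [ 43.63156142 502.70226508 373.26111178] [1.63408547e+02 1.29567349e-01 7.66371454e+01]
```

View pics/side0.png

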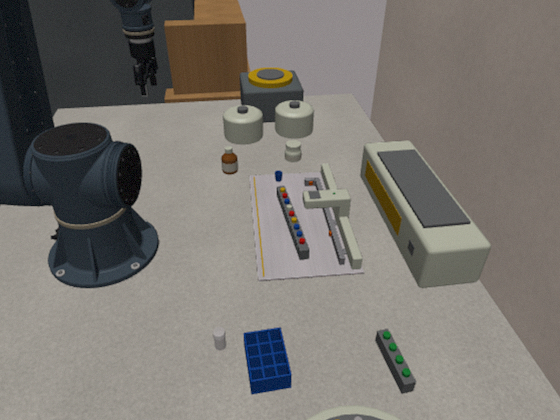

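View pics/top0.png

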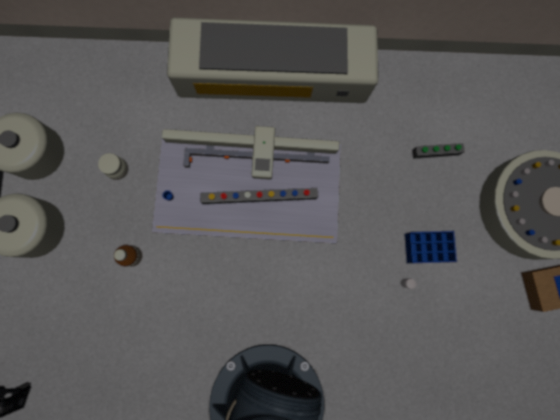

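View pics/wrist0.png

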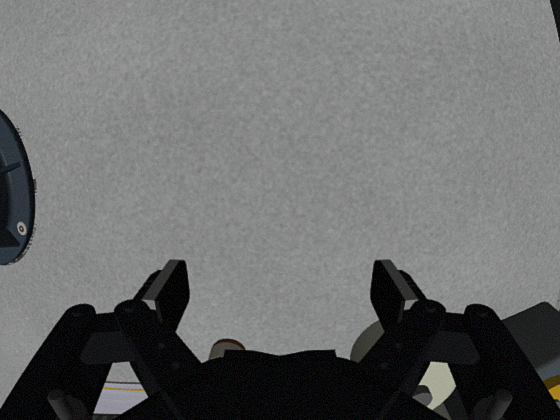

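The side view shows the feeder around (300,220). In the top view the deck spans (155..340, 130..240), the rack lies at (200..318, 188..203), the stop is at (187,157) and the keys are near (227,157) and (288,160). The reader head is at (262,150).

```bash
cat > h.py <<'E'
import numpy as np, cv2
from scipy.spatial.transform import Rotation as R
from bench import monitor, eyes, job, env
def ray(c,u,v):
    K=c["camera_matrix"]; Rm=R.from_euler('xyz',c["rotation"],degrees=True).as_matrix()
    d=np.stack([(np.asarray(u,float)-K[0,2])/K[0,0],(np.asarray(v,float)-K[1,2])/K[1,1],np.ones_like(np.asarray(u,float))],-1)
    return d@Rm.T
def onplane(c,u,v,z):
    d=ray(c,u,v); o=np.array(c["xyz"]); s=(z-o[2])/d[...,2]
    return o+d*s[...,None]
def proj(c,P):
    Rm=R.from_euler('xyz',c["rotation"],degrees=True).as_matrix()
    q=(np.asarray(P,float)-c["xyz"])@Rm; K=c["camera_matrix"]
    return np.stack([K[0,0]*q[...,0]/q[...,2]+K[0,2],K[1,1]*q[...,1]/q[...,2]+K[1,2]],-1)
E
python3 - <<'E'
from h import *
c=eyes.capture("top"); im=c["color"]
cv2.imwrite("pics/topz.png",cv2.resize(im[115:255,145:350],None,fx=3.8,fy=3.8,interpolation=cv2.INTER_CUBIC))
c2=eyes.capture("side"); cv2.imwrite("pics/sidez.png",cv2.resize(c2["color"][155:285,235:370],None,fx=4.5,fy=4.5,interpolation=cv2.INTER_CUBIC))
for u,v in [(320,225),(200,225),(250,215),(300,300),(262,150),(225,150),(260,194),(210,197)]:
    print(u,v,im[v,u],c["depth"][v,u],onplane(c,u,v,6))
E
```

```text
320 225 [115 104 106] 1027.0652 [ 440.56848462 -131.03223413    6.        ]
200 225 [114 103 105] 1013.394 [435.19506346 181.28193477   6.        ]
250 215 [115 103 105] 1023.0235 [463.68478332  52.78432672   6.        ]
300 300 [101 100 101] 995.6648 [247.74910243 -79.53739432   6.        ]
262 150 [114 125 125] 942.14716 [640.23576754  25.02152327   6.        ]
225 150 [98 89 89] 1017.13324 [637.70736644 123.75101055   6.        ]
260 194 [ 21  24 118] 988.76013 [520.04430524  27.86116624   6.        ]
210 197 [ 24  97 121] 977.987 [509.35277019 158.49038826   6.        ]
```

View pics/topz.png

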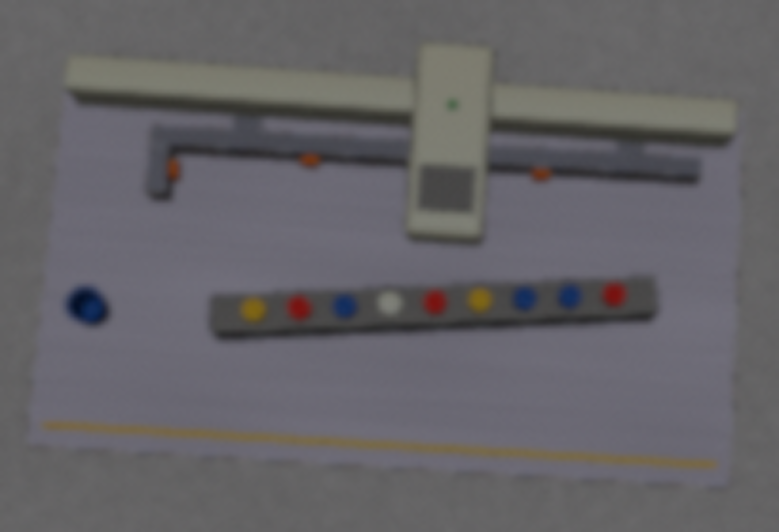

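View pics/sidez.png

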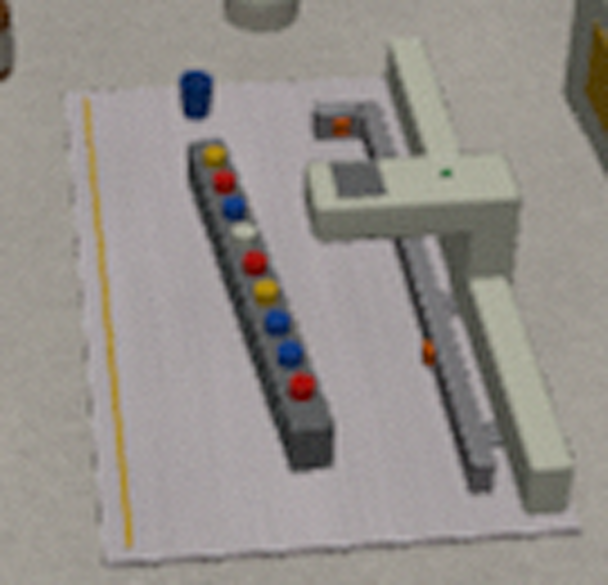

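Run:
```python
from h import *
c=eyes.capture("top"); im=c["color"]
def z(x,y,h): return onplane(c,(x+.5)/3.8-.5+145,(y+.5)/3.8-.5+115,h)[:2]
fl,fr=z(29,443,6),z(728,487,6)
print("front",fl,fr,np.linalg.norm(fl-fr))
# orientation from yellow line too
hsv=cv2.cvtColor(im,cv2.COLOR_BGR2HSV)
m=(hsv[...,1]>120)&(hsv[...,0]>12)&(hsv[...,0]<32); m[:224]=0;m[245:]=0;m[:,:150]=0;m[:,345:]=0
v,u=np.nonzero(m); P=onplane(c,u,v,6)[:,:2]; vx,vy,x0,y0=cv2.fitLine(P.astype(np.float32),cv2.DIST_HUBER,0,.01,.01).ravel()
print("yellow",len(u),vx,vy,np.degrees(np.arctan2(-vx,vy)) if vy>0 else np.degrees(np.arctan2(vx,-vy)),x0,y0, P[:,1].min(),P[:,1].max())
ey=(fl-fr)/np.linalg.norm(fl-fr); ex=np.array([ey[1],-ey[0]])
print("yaw",np.degrees(np.arctan2(-ey[0],ey[1])))
O=(fl+fr)/2+140*ex+10*ey
print("O",O)
F=lambda p:(np.dot(p-O,ex),np.dot(p-O,ey))
caps=[(254,310),(300,308),(345,306),(390,303),(435,303),(480,300),(525,298),(570,297),(614,295)]
C=np.array([z(a,b,50) for a,b in caps]); print(np.round(C,1)); print("pitch",np.linalg.norm(C[0]-C[-1])/8)
print("rack centre W",C.mean(0),"F",F(C.mean(0)),"yawF",[np.degrees(np.arctan2(-(F(C[0])[0]-F(C[-1])[0]),F(C[0])[1]-F(C[-1])[1]))])
for n,(x,y) in dict(lf=(212,333),rf=(655,316),lb=(211,296),rb=(655,278)).items(): print(n,z(x,y,40),F(z(x,y,40)))
for n,p,h in [("railL",(170,150),30),("railR",(699,182),30),("stopface",(170,192),30),("keyend",(175,168),18),("keyL",(310,162),18),("keyR",(541,176),18),("readfl",(408,238),79),("readfr",(480,240),79),("housL",(68,92),46),("housR",(735,136),46)]:
  q=z(*p,h);print(n,q,F(q))
```

```text
front [417.06097435 302.3162448 ] [ 394.60668012 -173.47723996] 476.323036883877Traceback (most recent call last):
  File "<stdin>", line 9, in <module>
cv2.error: OpenCV(4.12.0) /io/opencv/modules/imgproc/src/linefit.cpp:50: error: (-215:Assertion failed) count > 0 in function 'fitLine2D_wods'
```

Run:
```python
from h import *
c=eyes.capture("top"); im=c["color"]
def z(x,y,h): return onplane(c,(x+.5)/3.8-.5+145,(y+.5)/3.8-.5+115,h)[:2]
fl,fr=z(29,443,6),z(728,487,6)
a,b=z(45,427,6),z(716,464,6); print("yellow",a,b,np.degrees(np.arctan2(-(a-b)[0],(a-b)[1])))
ey=(fl-fr)/np.linalg.norm(fl-fr); ex=np.array([ey[1],-ey[0]])
print("yaw",np.degrees(np.arctan2(-ey[0],ey[1])))
O=(fl+fr)/2+140*ex+10*ey
print("O",O)
F=lambda p:np.round((np.dot(p-O,ex),np.dot(p-O,ey)),1)
caps=[(254,310),(300,308),(345,306),(390,303),(435,303),(480,300),(525,298),(570,297),(614,295)]
C=np.array([z(a,b,50) for a,b in caps]); print(np.round(C,1)[[0,-1]]); print("pitch",np.linalg.norm(C[0]-C[-1])/8)
print("rack centre W",C.mean(0),"F",F(C.mean(0)),"yawF",[np.degrees(np.arctan2(-(F(C[0])[0]-F(C[-1])[0]),F(C[0])[1]-F(C[-1])[1]))])
for n,(x,y) in dict(lf=(212,330),rf=(655,316),lb=(211,296),rb=(655,278)).items(): print(n,z(x,y,40),F(z(x,y,40)))
for n,p,h in [("railL",(170,150),30),("railR",(699,182),30),("stopface",(170,192),30),("keyend",(175,168),18),("keyL",(310,162),18),("keyR",(541,176),18),("readfl",(408,238),79),("readfr",(480,240),79),("housL",(68,92),46),("housR",(735,136),46)]:
  q=z(*p,h);print(n,q,F(q))
print(monitor.state()['clock'])
```

```text
yellow [428.10573463 292.27594354] [ 410.2917919  -165.28764179] -2.2295229728041153
yaw -2.701975703015707
O [546.14959119  67.80865963]
[[503.5 148.5]
 [518.6 -89.9]]
pitch 29.85694256565874
rack centre W [511.2292898   29.17030755] F [-33.1 -40.2] yawF [np.float64(6.319008354874715)]
lf [491.2859763  177.08070561] [-60.  106.6]
rf [ 506.71464092 -118.72908758] [ -30.6 -188.2]
lb [514.25755179 178.73681462] [-37.1 109.3]
rb [ 532.84127247 -118.74516052] [  -4.5 -187. ]
railL [616.99700095 212.62580068] [ 63.9 148. ]
railR [ 603.27062751 -150.64839649] [  67.4 -215.5]
stopface [587.51989654 211.22920585] [ 34.6 145.2]
keyend [607.77214109 211.05464176] [ 54.8 146. ]
keyL [614.33632372 118.55933279] [65.7 53.9]
keyR [608.24239291 -41.86125357] [  67.2 -106.6]
readfl [547.66780158  47.09470204] [  2.5 -20.6]
readfr [5.47387822e+02 4.48368005e-01] [  4.4 -67.2]
housL [650.94845395 279.34674915] [ 94.7 216.2]
housR [ 631.82728631 -173.00076891] [  96.9 -236.5]
0.35
```

Request:
send_rows:
  targets:
    - [[0,0,0,-5.6,0],[0,0,0,-5.5,0],[-3.3,-2.95,0,0,0],[-3.3,-2.95,0,0,0],[-3.3,-2.95,0,0,0]]
  grip_force: 40

```text
clock: 0.98
eef_pos: [211.6, 393.2, 231.3]
tool_rot: [180.0, 0.0, 177.8]
contact_force: [0.4, 0.3, 0.4]
finger_gap: -0.002
```

Request:
send_rows:
  targets:
    - [[-3.3,-2.95,0,0,0],[-3.3,-2.95,0,0,0],[-3.3,-2.95,0,0,0],[-3.3,-2.95,0,0,0],[-3.3,-2.95,0,0,0]]

```text
clock: 1.6
eef_pos: [370.8, 239.2, 231.4]
tool_rot: [180.0, 0.0, 177.8]
contact_force: [-0.2, 1.1, 0.7]
finger_gap: 0.002
```

Request:
send_rows:
  targets:
    - [[-3.3,-2.95,1,0,0],[-3.3,-2.95,2.5,0,0],[-1,-0.5,3.5,0,0],[0,0,3,0,0],[0,0,0,0,0]]

```text
clock: 2.22
eef_pos: [442.1, 172.8, 129.8]
tool_rot: [-179.9, -0.2, 177.7]
contact_force: [0.6, 0.7, 0.8]
finger_gap: -0.002
```

Run:
```python
from h import *
for n in ("side","wrist","top"):
    c=eyes.capture(n); cv2.imwrite(f"pics/{n}1.png",c["color"])
    if n=="side": cv2.imwrite("pics/sidez1.png",cv2.resize(c["color"][100:285,200:370],None,fx=3.2,fy=3.2,interpolation=cv2.INTER_CUBIC))
s=monitor.state(); print(s['clock'],s['eef_pos'],s['tool_rot'],s['contact_force'],s['finger_gap'])
```

```text
2.375 [443.89095563 173.84565249 132.64757626] [1.79964586e+02 8.09281009e-02 1.77781674e+02] [-0.31532151 -0.93391223 -1.15215997] 0.002108485974842457
```

View pics/sidez1.png

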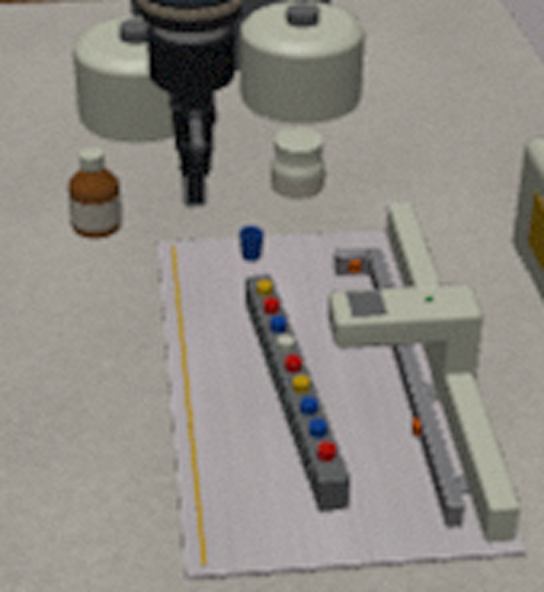

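View pics/wrist1.png

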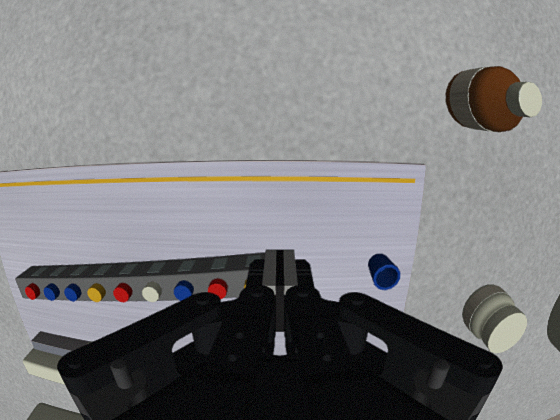

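Request:
send_rows:
  targets:
    - [[-0.9,-1.1,3,0,0],[-1.0,-1.0,3,0,0],[0,0,3,0,0],[0,0,2,0,0],[0,0,0.8,0,0]]

```text
clock: 3.0
eef_pos: [461.8, 152.0, 13.5]
tool_rot: [180.0, 0.0, 177.8]
contact_force: [-0.6, 0.2, 0.2]
finger_gap: 0.001
```

Request:
send_rows:
  targets:
    - [[0,0,0,0,0],[-0.4,0,0,0,0],[-0.4,0,0,0,0],[-0.4,0,0,0,0],[-0.4,0,0,0,0]]

```text
clock: 3.62
eef_pos: [477.9, 151.1, 13.4]
tool_rot: [180.0, 0.0, 177.8]
contact_force: [-0.1, -0.0, 0.1]
finger_gap: -0.0
```

Request:
send_rows:
  targets:
    - [[-0.4,0,0,0,0],[-0.4,0,0,0,0],[-0.4,0,0,0,0],[-0.4,0,0,0,0],[-0.4,0,0,0,0]]

```text
clock: 4.25
eef_pos: [497.8, 150.3, 13.3]
tool_rot: [-180.0, -0.0, 177.8]
contact_force: [-1.3, -0.2, 0.4]
finger_gap: -0.001
```

Request:
send_rows:
  targets:
    - [[-0.4,0,0,0,0],[-0.4,0,0,0,0],[-0.4,0,0,0,0],[-0.4,0,0,0,0],[-0.4,0,0,0,0]]

```text
clock: 4.88
eef_pos: [517.7, 149.5, 13.3]
tool_rot: [-180.0, -0.0, 177.8]
contact_force: [0.0, -0.1, -0.4]
finger_gap: -0.001
```

```bash
cat >> h.py <<'E'
def look(tag):
    for n,(a,b,p,q),f in (("side",(140,285,230,370),4),("top",(115,255,145,350),3.8)):
        c=eyes.capture(n); cv2.imwrite(f"pics/{n}{tag}.png",cv2.resize(c["color"][a:b,p:q],None,fx=f,fy=f,interpolation=cv2.INTER_CUBIC))
    s=monitor.state(); print(s['clock'],s['eef_pos'],s['contact_force'])
E
python3 -c "
from h import *
look('2')"
```

```text
4.975 [518.00190255 149.52142833  13.32086016] [-0.69913653  0.2705407  -0.8887892 ]
```

View pics/top2.png

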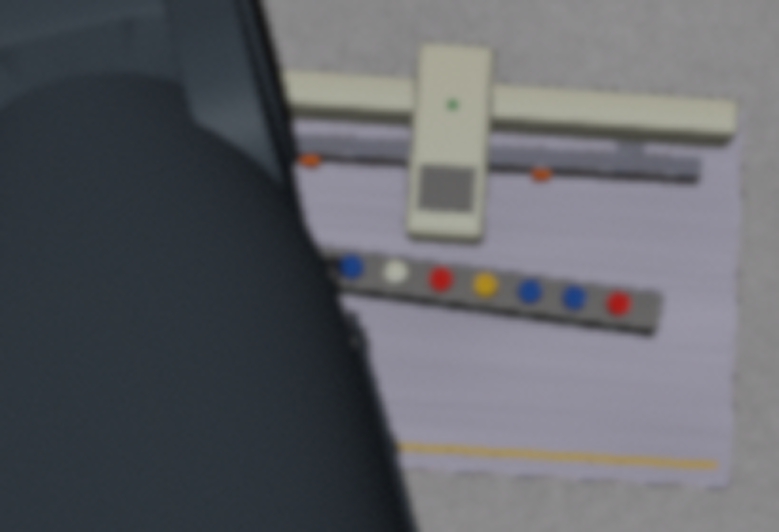

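View pics/side2.png

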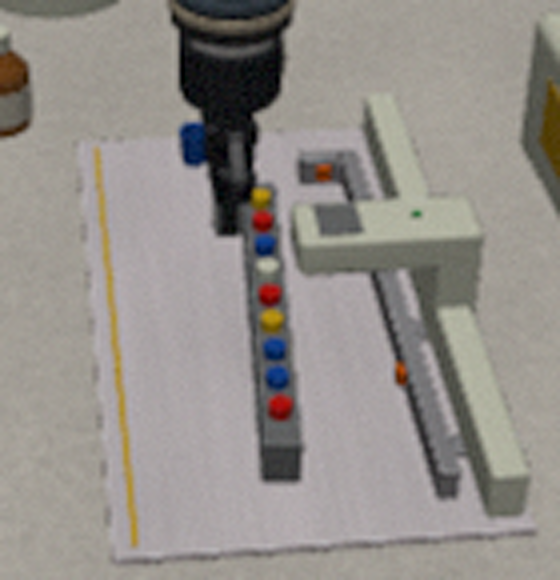

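Request:
send_rows:
  targets:
    - [[4.5,0,0,0,0],[0.8,-4,0,0,0],[0,-5,0,0,0],[0,-5,0,0,0],[0,-5,0,0,0]]

```text
clock: 5.6
eef_pos: [457.1, -39.8, 13.6]
tool_rot: [-180.0, 0.0, 177.8]
contact_force: [1.0, -0.0, -0.3]
finger_gap: 0.002
```

Request:
send_rows:
  targets:
    - [[0,-5,0,0,0],[0,0,0,0,0],[-0.7,0,0,0,0],[-0.4,0,0,0,0],[-0.4,0,0,0,0]]

```text
clock: 6.22
eef_pos: [470.7, -87.9, 13.3]
tool_rot: [180.0, 0.0, 177.9]
contact_force: [0.1, -0.4, -0.4]
finger_gap: 0.002
```

Request:
send_rows:
  targets:
    - [[-0.5,0,0,0,0],[-0.5,0,0,0,0],[-0.5,0,0,0,0],[-0.5,0,0,0,0],[-0.5,0,0,0,0]]

```text
clock: 6.85
eef_pos: [495.2, -89.8, 13.2]
tool_rot: [-180.0, -0.0, 177.8]
contact_force: [-1.7, -0.1, 1.8]
finger_gap: 0.0
```

Request:
send_rows:
  targets:
    - [[-0.5,0,0,0,0],[-0.5,0,0,0,0],[-0.5,0,0,0,0],[-0.5,0,0,0,0],[-0.5,0,0,0,0]]

```text
clock: 7.48
eef_pos: [520.5, -90.7, 13.3]
tool_rot: [180.0, 0.0, 177.8]
contact_force: [-1.0, 0.2, -0.1]
finger_gap: 0.004
```

Request:
send_rows:
  targets:
    - [[-0.5,0,0,0,0],[-0.5,0,0,0,0],[-0.3,0,0,0,0],[-0.3,0,0,0,0],[0,0,0,0,0]]

```text
clock: 8.1
eef_pos: [536.4, -91.4, 13.3]
tool_rot: [180.0, 0.0, 177.8]
contact_force: [-1.2, -0.2, -0.7]
finger_gap: 0.003
```

```bash
python3 -c "
from h import *
look('3')"
```

```text
8.2 [536.18128903 -91.38300684  13.35307753] [-0.0280951   0.41077985  0.3611951 ]
```

View pics/top3.png

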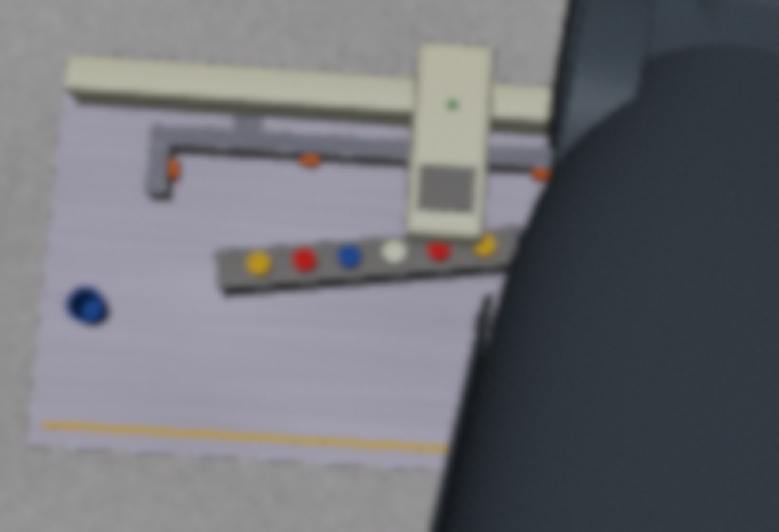

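View pics/side3.png

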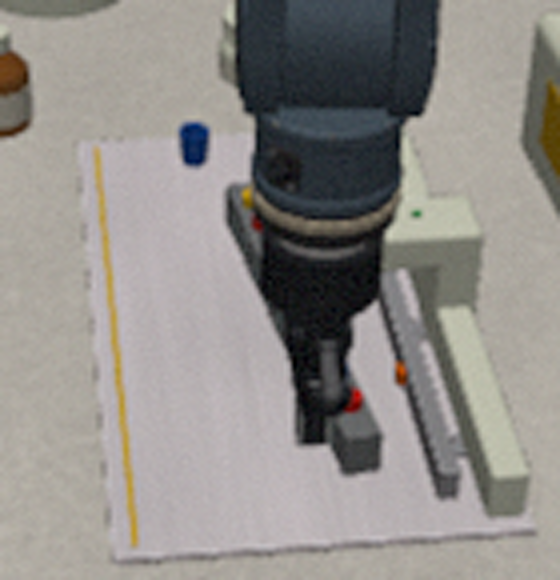

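Request:
send_rows:
  targets:
    - [[4.2,0,0,0,0],[0.5,4,0,0,0],[0,5,0,0,0],[0,5,0,0,0],[0,5,0,0,0]]

```text
clock: 8.82
eef_pos: [496.5, 101.9, 13.6]
tool_rot: [180.0, 0.0, 177.7]
contact_force: [0.6, 0.0, -0.7]
finger_gap: 0.004
```

Request:
send_rows:
  targets:
    - [[0,2,0,0,0],[0,0,0,0,0],[-0.7,0,0,0,0],[-0.5,0,0,0,0],[-0.5,0,0,0,0]]

```text
clock: 9.45
eef_pos: [514.8, 118.9, 13.3]
tool_rot: [180.0, 0.0, 177.7]
contact_force: [-0.9, 0.0, 0.1]
finger_gap: -0.0
```

Request:
send_rows:
  targets:
    - [[-0.5,0,0,0,0],[-0.5,0,0,0,0],[-0.5,0,0,0,0],[-0.5,0,0,0,0],[-0.5,0,0,0,0]]

```text
clock: 10.07
eef_pos: [539.6, 118.7, 13.3]
tool_rot: [180.0, 0.0, 177.8]
contact_force: [-1.8, 0.0, 0.6]
finger_gap: 0.006
```

Request:
send_rows:
  targets:
    - [[-0.5,0,0,0,0],[-0.5,0,0,0,0],[-0.5,0,0,0,0],[-0.5,0,0,0,0],[-0.5,0,0,0,0]]

```text
clock: 10.7
eef_pos: [564.6, 117.6, 13.3]
tool_rot: [-180.0, -0.0, 177.8]
contact_force: [-0.4, -0.9, 1.0]
finger_gap: -0.002
```

```bash
python3 -c "
from h import *
look('4')"
```

```text
10.8 [564.92711914 117.6519636   13.30582367] [-0.25326402  0.15240673 -0.06351072]
```

View pics/top4.png

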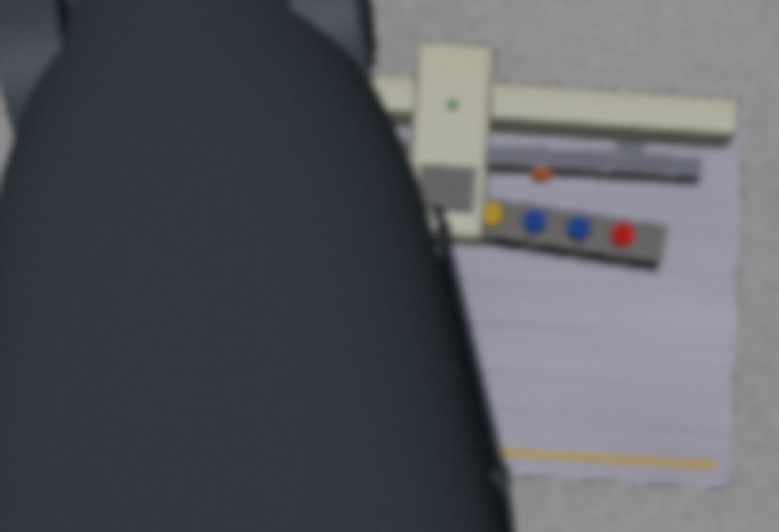

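View pics/side4.png

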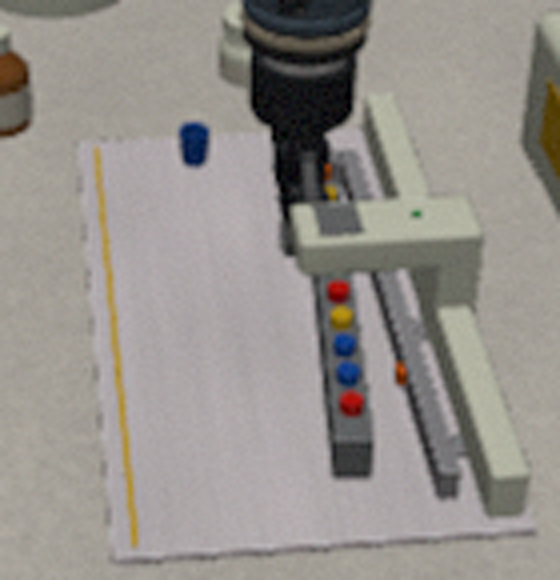

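Request:
send_rows:
  targets:
    - [[4,0,0,0,0],[3.5,-2,0,0,0],[0,-5,0,0,0],[0,-5,0,0,0],[0,-5,0,0,0]]

```text
clock: 11.42
eef_pos: [482.7, -50.7, 13.6]
tool_rot: [-180.0, 0.1, 177.8]
contact_force: [-0.2, 0.8, 0.0]
finger_gap: 0.0
```

Request:
send_rows:
  targets:
    - [[0,-2.4,0,0,0],[-3,0,0,0,0],[-1,0,0,0,0],[-0.5,0,0,0,0],[-0.5,0,0,0,0]]

```text
clock: 12.05
eef_pos: [531.3, -74.9, 13.2]
tool_rot: [180.0, -0.0, 177.8]
contact_force: [-0.3, -0.7, 0.3]
finger_gap: -0.003
```

Request:
send_rows:
  targets:
    - [[-0.5,0,0,0,0],[-0.5,0,0,0,0],[-0.5,0,0,0,0],[-0.3,0,0,0,0],[-0.3,0,0,0,0]]

```text
clock: 12.68
eef_pos: [552.8, -76.1, 13.3]
tool_rot: [-180.0, -0.0, 177.8]
contact_force: [-1.9, -0.4, 2.2]
finger_gap: 0.001
```

Request:
send_rows:
  targets:
    - [[-0.3,0,0,0,0],[-0.3,0,0,0,0],[-0.3,0,0,0,0],[-0.2,0,0,0,0],[-0.1,0,0,0,0]]

```text
clock: 13.3
eef_pos: [564.8, -76.5, 13.3]
tool_rot: [-180.0, -0.0, 177.8]
contact_force: [-1.9, -0.0, 1.8]
finger_gap: 0.002
```

```bash
python3 -c "
from h import *
look('5')"
```

```text
13.4 [564.80911587 -76.47466993  13.29900669] [-0.8504595  -0.10399112 -0.07230755]
```

View pics/top5.png

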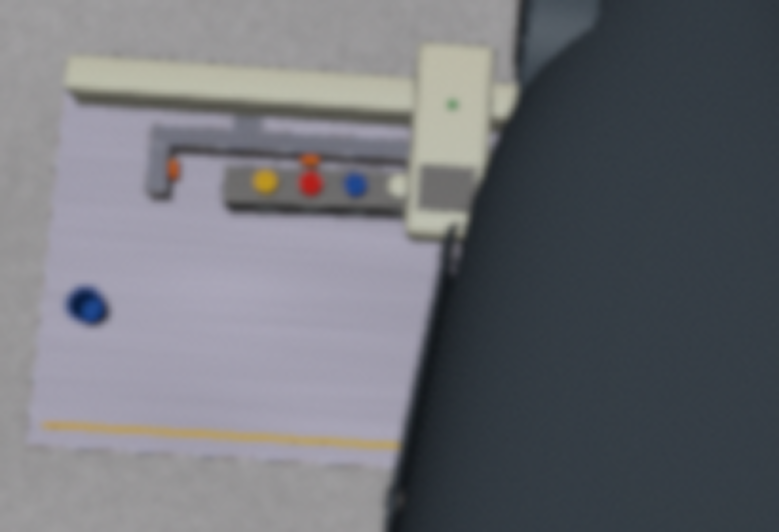

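View pics/side5.png

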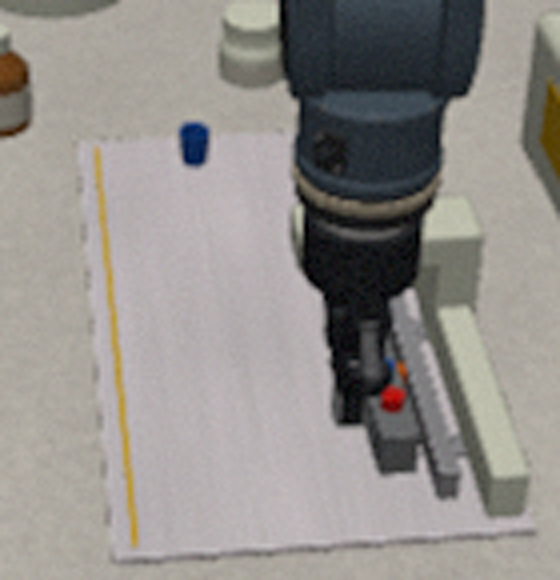

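Request:
send_rows:
  targets:
    - [[4,0,0,0,0],[3.8,1.5,0,0,0],[0,5,0,0,0],[0,5,0,0,0],[0,5,0,0,0]]

```text
clock: 14.02
eef_pos: [493.4, 93.0, 13.6]
tool_rot: [180.0, 0.1, 177.7]
contact_force: [1.1, 0.4, 0.2]
finger_gap: 0.002
```

Request:
send_rows:
  targets:
    - [[0,3.3,0,0,0],[-4,0,0,0,0],[-2.5,0,0,0,0],[-0.5,0,0,0,0],[-0.4,0,0,0,0]]

```text
clock: 14.65
eef_pos: [567.9, 121.4, 13.1]
tool_rot: [-180.0, -0.0, 177.8]
contact_force: [-0.6, 0.3, -0.2]
finger_gap: 0.001
```

Request:
send_rows:
  targets:
    - [[-0.3,0,0,0,0],[-0.3,0,0,0,0],[-0.2,0,0,0,0],[-0.2,0,0,0,0],[-0.1,0,0,0,0]]

```text
clock: 15.28
eef_pos: [578.6, 121.1, 13.3]
tool_rot: [180.0, -0.1, 177.8]
contact_force: [-11.4, 1.3, 9.4]
finger_gap: 0.002
```

Request:
send_rows:
  targets:
    - [[0,0,0,0,0],[0,0,0,0,0]]

```text
clock: 15.52
eef_pos: [578.5, 121.1, 13.3]
tool_rot: [-180.0, -0.1, 177.8]
contact_force: [-7.6, 0.2, 5.2]
finger_gap: 0.001
```

```bash
python3 -c "
from h import *
look('6')"
```

```text
15.625 [578.53338126 121.120448    13.24904207] [-6.41379226  0.54093065  5.28399467]
```

View pics/top6.png

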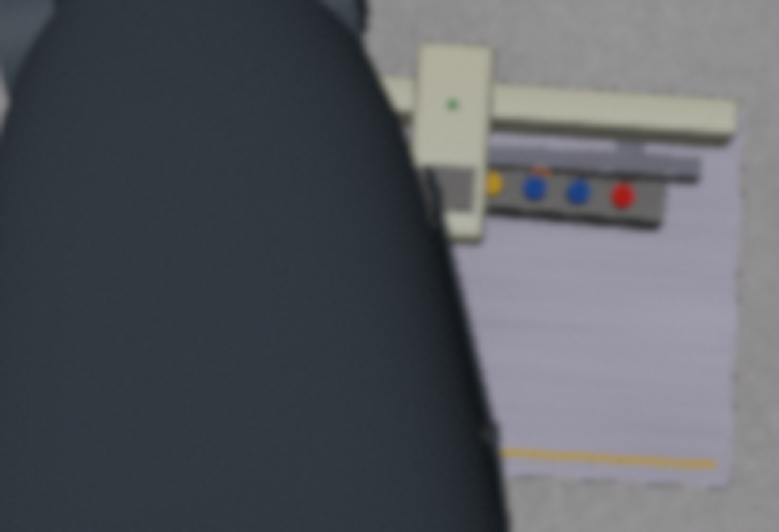

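View pics/side6.png

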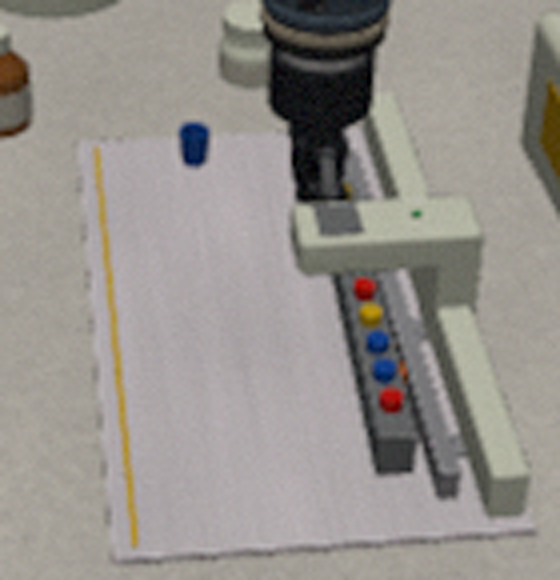

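Request:
send_rows:
  targets:
    - [[-0.05,0,0,0,0],[0,0,0,0,0],[-0.05,0,0,0,0],[0,0,0,0,0]]

```text
clock: 16.12
eef_pos: [578.6, 121.1, 13.3]
tool_rot: [180.0, -0.2, 177.8]
contact_force: [-14.3, 1.6, 11.7]
finger_gap: 0.002
```

Request:
send_rows:
  targets:
    - [[4,0,0,0,0],[4.5,-1.5,0,0,0],[0,-5,0,0,0],[0,-5,0,0,0],[0,-5,0,0,0]]

```text
clock: 16.75
eef_pos: [489.2, -41.9, 13.7]
tool_rot: [-180.0, 0.1, 177.8]
contact_force: [2.2, 0.3, 0.6]
finger_gap: -0.001
```

Request:
send_rows:
  targets:
    - [[0,-2.8,0,0,0],[-4.5,0,0,0,0],[-1.5,0,0,0,0],[-0.4,0,0,0,0],[-0.3,0,0,0,0]]

```text
clock: 17.38
eef_pos: [554.4, -71.0, 13.2]
tool_rot: [-180.0, -0.0, 177.8]
contact_force: [-0.2, -0.6, 1.1]
finger_gap: -0.001
```

Request:
send_rows:
  targets:
    - [[-0.2,0,0,0,0],[-0.2,0,0,0,0],[-0.2,0,0,0,0],[0,0,0,0,0]]

```text
clock: 17.88
eef_pos: [561.0, -71.3, 13.4]
tool_rot: [-180.0, 0.0, 177.8]
contact_force: [0.0, -0.2, 0.0]
finger_gap: -0.0
```

Request:
send_rows:
  targets:
    - [[-0.2,0,0,0,0],[-0.2,0,0,0,0],[-0.2,0,0,0,0],[-0.1,0,0,0,0],[-0.1,0,0,0,0]]

```text
clock: 18.5
eef_pos: [568.8, -71.6, 13.3]
tool_rot: [-180.0, -0.0, 177.8]
contact_force: [-2.2, -0.2, 0.0]
finger_gap: -0.001
```

Request:
send_rows:
  targets:
    - [[-0.1,0,0,0,0],[-0.05,0,0,0,0],[-0.05,0,0,0,0]]

```text
clock: 18.88
eef_pos: [570.9, -71.7, 13.3]
tool_rot: [-180.0, 0.0, 177.8]
contact_force: [-0.7, -0.4, 1.4]
finger_gap: -0.001
```

Request:
send_rows:
  targets:
    - [[-0.1,0,0,0,0],[-0.05,0,0,0,0],[0,0,0,0,0]]

```text
clock: 19.25
eef_pos: [572.5, -71.7, 13.3]
tool_rot: [180.0, 0.0, 177.8]
contact_force: [-0.8, -0.8, -0.4]
finger_gap: -0.003
```

```bash
python3 -c "
from h import *
look('7')"
```

```text
19.35 [572.49140559 -71.76808899  13.33736378] [-0.19415252 -0.23145347  0.3834663 ]
```

View pics/top7.png

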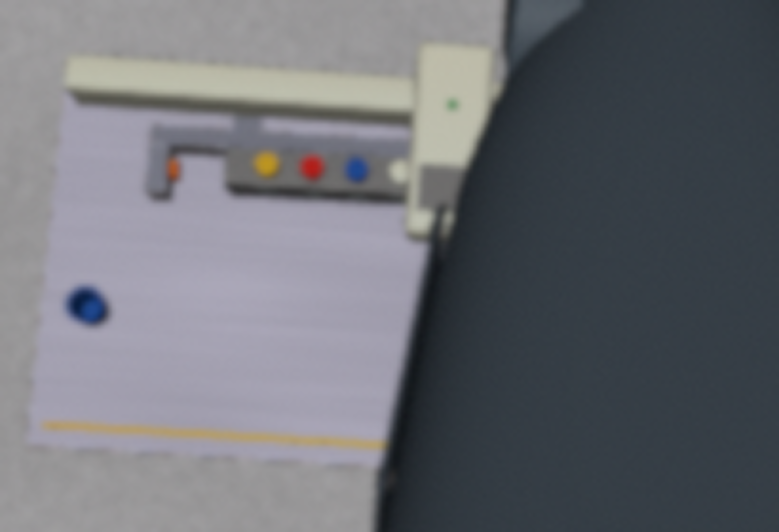

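View pics/side7.png

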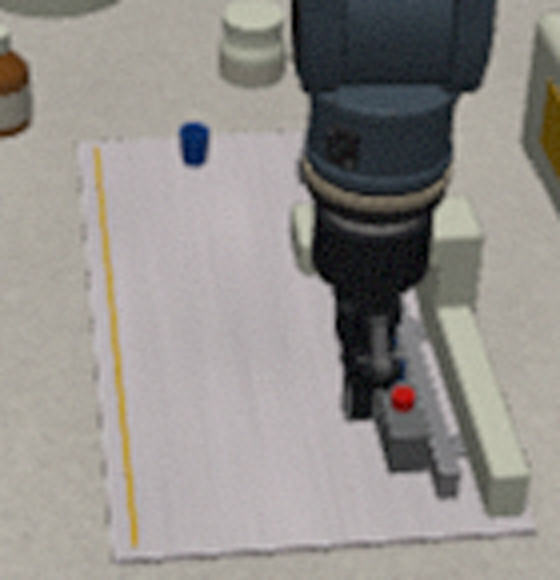

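Request:
send_rows:
  targets:
    - [[-0.1,0,0,0,0],[-0.1,0,0,0,0]]

```text
clock: 19.6
eef_pos: [573.3, -71.8, 13.2]
tool_rot: [180.0, -0.1, 177.8]
contact_force: [-13.6, -0.1, 10.1]
finger_gap: -0.003
```

Request:
send_rows:
  targets:
    - [[-0.07,0,0,0,0],[-0.05,0,0,0,0]]

```text
clock: 19.85
eef_pos: [573.4, -71.8, 13.2]
tool_rot: [180.0, -0.2, 177.8]
contact_force: [-20.2, 1.2, 17.3]
finger_gap: -0.004
```

Request:
send_rows:
  targets:
    - [[3,0,0,0,0],[4.5,0,0,0,0],[0.5,4,0,0,0],[0,5,0,0,0],[0,5,0,0,0]]

```text
clock: 20.48
eef_pos: [501.4, 72.5, 13.7]
tool_rot: [180.0, 0.1, 177.7]
contact_force: [0.6, 0.2, 0.3]
finger_gap: -0.001
```

Request:
send_rows:
  targets:
    - [[0,5,0,0,0],[-4.5,0,0,0,0],[-1.6,0,0,0,0],[0,0,0,0,0]]

```text
clock: 20.98
eef_pos: [564.9, 118.8, 13.1]
tool_rot: [180.0, 0.0, 177.8]
contact_force: [-0.8, -0.5, 0.3]
finger_gap: -0.0
```

```bash
python3 -c "
from h import *
look('8')"
```

```text
21.075 [563.37352404 118.58749881  13.11358377] [-0.02278178 -0.20381459 -0.24903743]
```

View pics/top8.png

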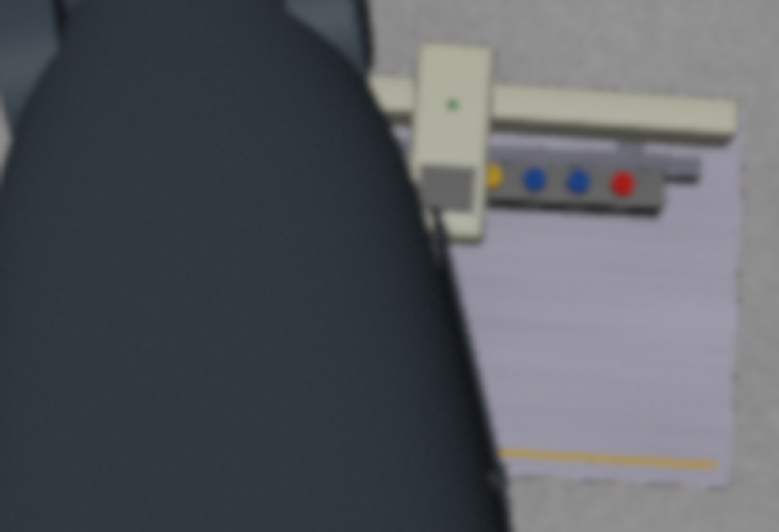

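View pics/side8.png

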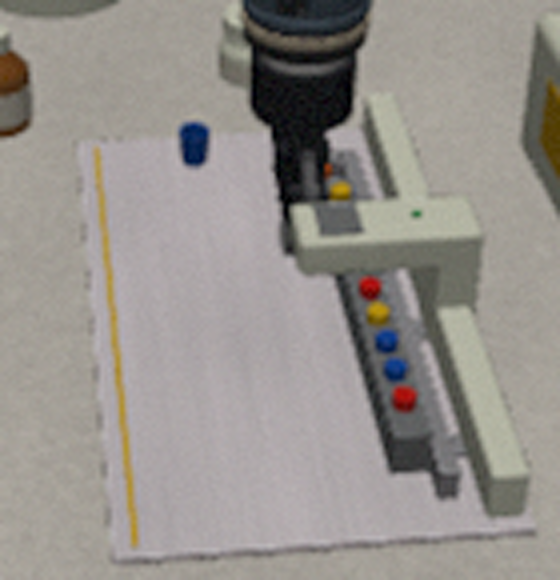

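Request:
send_rows:
  targets:
    - [[-0.3,0,0,0,0],[-0.3,0,0,0,0],[-0.2,0,0,0,0],[-0.1,0,0,0,0],[-0.1,0,0,0,0]]

```text
clock: 21.7
eef_pos: [574.0, 118.3, 13.3]
tool_rot: [-180.0, -0.0, 177.8]
contact_force: [-0.1, 0.3, 0.1]
finger_gap: 0.001
```

Request:
send_rows:
  targets:
    - [[-0.1,0,0,0,0],[-0.1,0,0,0,0]]

```text
clock: 21.95
eef_pos: [576.1, 118.2, 13.3]
tool_rot: [180.0, 0.0, 177.8]
contact_force: [0.5, 0.3, -0.8]
finger_gap: -0.001
```

Request:
send_rows:
  targets:
    - [[-0.1,0,0,0,0],[-0.05,0,0,0,0]]

```text
clock: 22.2
eef_pos: [577.6, 118.2, 13.3]
tool_rot: [180.0, 0.0, 177.8]
contact_force: [-0.6, -0.1, -0.4]
finger_gap: 0.004
```

Request:
send_rows:
  targets:
    - [[-0.05,0,0,0,0]]

```text
clock: 22.32
eef_pos: [578.0, 118.1, 13.3]
tool_rot: [-180.0, -0.0, 177.8]
contact_force: [-0.3, -0.4, 0.2]
finger_gap: -0.001
```

Request:
send_rows:
  targets:
    - [[-0.05,0,0,0,0],[0,0,0,0,0]]

```text
clock: 22.58
eef_pos: [578.5, 118.1, 13.3]
tool_rot: [-180.0, 0.0, 177.8]
contact_force: [0.7, -0.0, 0.1]
finger_gap: 0.001
```

Request:
send_rows:
  targets:
    - [[-0.05,0,0,0,0],[0,0,0,0,0]]

```text
clock: 22.82
eef_pos: [579.1, 118.1, 13.3]
tool_rot: [180.0, 0.0, 177.8]
contact_force: [-0.2, 0.0, -0.9]
finger_gap: -0.0
```

Request:
send_rows:
  targets:
    - [[-0.05,0,0,0,0],[0,0,0,0,0]]

```text
clock: 23.08
eef_pos: [579.3, 118.1, 13.3]
tool_rot: [180.0, -0.0, 177.8]
contact_force: [-2.2, -0.3, 0.6]
finger_gap: -0.002
```

Request:
send_rows:
  targets:
    - [[-0.05,0,0,0,0],[0,0,0,0,0]]

```text
clock: 23.32
eef_pos: [580.0, 118.1, 13.3]
tool_rot: [180.0, -0.0, 177.8]
contact_force: [-1.0, 0.7, 1.6]
finger_gap: -0.0
```

Request:
send_rows:
  targets:
    - [[-0.05,0,0,0,0],[0,0,0,0,0]]

```text
clock: 23.58
eef_pos: [580.2, 118.1, 13.3]
tool_rot: [180.0, -0.0, 177.8]
contact_force: [-5.5, 0.7, 4.0]
finger_gap: -0.002
```

Request:
send_rows:
  targets:
    - [[3,0,0,0,0],[5.2,0,0,0,0],[0.5,-4,0,0,0],[0,-5.2,0,0,0],[0,-5.2,0,0,0]]

```text
clock: 24.2
eef_pos: [488.3, -23.8, 13.6]
tool_rot: [-180.0, 0.1, 177.8]
contact_force: [0.8, -0.7, 0.3]
finger_gap: 0.001
```

Request:
send_rows:
  targets:
    - [[0,-5,0,0,0],[-4.5,0,0,0,0],[-2.2,0,0,0,0],[-0.3,0,0,0,0],[0,0,0,0,0]]

```text
clock: 24.82
eef_pos: [555.3, -75.0, 13.1]
tool_rot: [-180.0, -0.0, 177.8]
contact_force: [-1.2, -0.7, -0.3]
finger_gap: -0.002
```

Request:
send_rows:
  targets:
    - [[-0.6,0,0,0,0],[-0.6,0,0,0,0],[-0.3,0,0,0,0],[-0.1,0,0,0,0],[0,0,0,0,0]]

```text
clock: 25.45
eef_pos: [571.9, -75.8, 13.3]
tool_rot: [180.0, -0.0, 177.8]
contact_force: [-0.5, -0.2, 0.1]
finger_gap: 0.006
```

Request:
send_rows:
  targets:
    - [[-0.1,0,0,0,0],[0,0,0,0,0]]

```text
clock: 25.7
eef_pos: [572.9, -75.8, 13.3]
tool_rot: [-180.0, -0.0, 177.8]
contact_force: [0.1, -0.2, 0.8]
finger_gap: -0.002
```

Request:
send_rows:
  targets:
    - [[-0.05,0,0,0,0],[0,0,0,0,0]]

```text
clock: 25.95
eef_pos: [573.4, -75.8, 13.3]
tool_rot: [-180.0, -0.0, 177.8]
contact_force: [-0.1, -1.2, -0.6]
finger_gap: -0.003
```

Request:
send_rows:
  targets:
    - [[-0.05,0,0,0,0],[0,0,0,0,0]]

```text
clock: 26.2
eef_pos: [573.4, -75.8, 13.2]
tool_rot: [180.0, -0.1, 177.8]
contact_force: [-6.0, 0.7, 4.7]
finger_gap: -0.002
```

Request:
send_rows:
  targets:
    - [[-0.05,0,0,0,0],[0,0,0,0,0]]

```text
clock: 26.45
eef_pos: [573.4, -75.8, 13.2]
tool_rot: [-180.0, -0.1, 177.8]
contact_force: [-8.7, 0.4, 6.9]
finger_gap: 0.007
```

Request:
send_rows:
  targets:
    - [[3.3,0,0,0,0],[0,-4.1,0,0,0],[0,-4,0,0,0],[-3,0,0,0,0],[-1.6,0,0,0,0]]

```text
clock: 27.08
eef_pos: [585.6, -158.1, 13.4]
tool_rot: [-180.0, 0.1, 177.7]
contact_force: [-0.8, 0.8, 0.4]
finger_gap: -0.001
```

Request:
send_rows:
  targets:
    - [[-0.5,0,0,0,0],[-0.3,0,0,0,0],[0,0,0,0,0]]

```text
clock: 27.45
eef_pos: [591.9, -157.5, 13.3]
tool_rot: [180.0, -0.0, 177.8]
contact_force: [-0.2, 0.1, -0.7]
finger_gap: -0.002
```

```bash
python3 -c "
from h import *
look('9')
c=eyes.capture('wrist');cv2.imwrite('pics/wrist9.png',c['color'])"
```

```text
27.55 [ 591.87590566 -157.5328083    13.37627497] [-0.56797863 -0.47307353 -0.57072053]
```

View pics/top9.png

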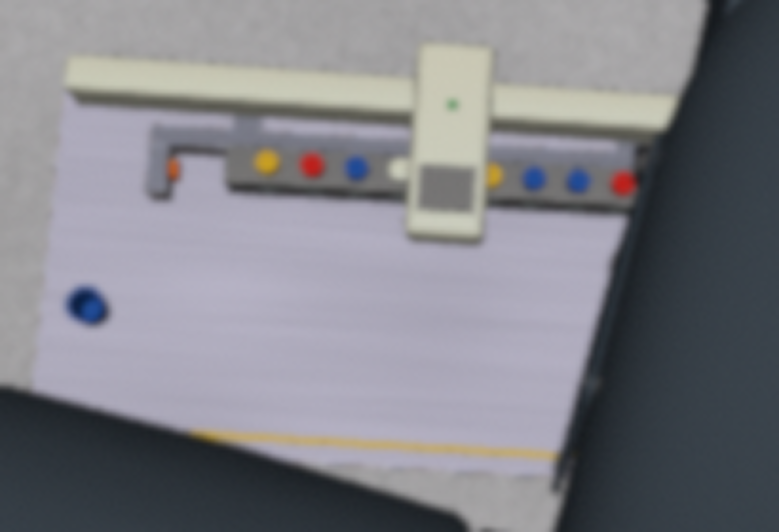

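View pics/side9.png

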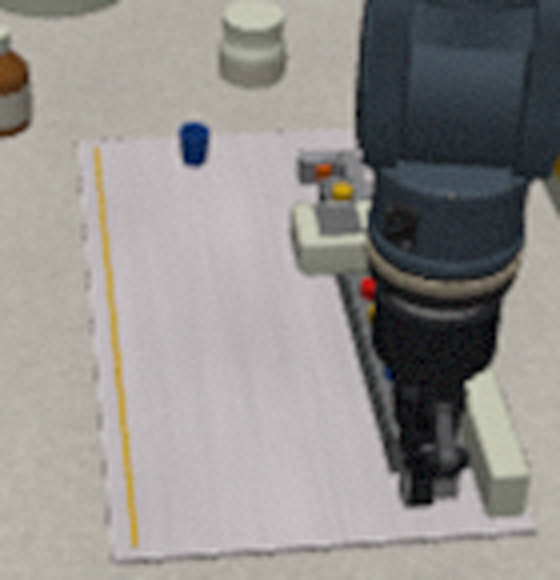

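View pics/wrist9.png

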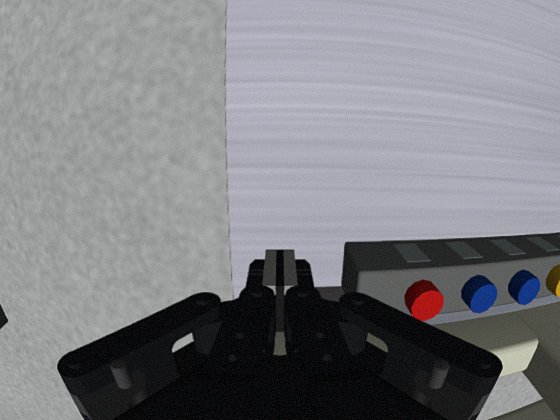

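Request:
send_rows:
  targets:
    - [[0,0.5,0,0,0],[0,0.4,0,0,0],[0,0.3,0,0,0],[0,0.3,0,0,0],[0,0.3,0,0,0]]

```text
clock: 28.22
eef_pos: [593.0, -139.4, 13.3]
tool_rot: [-180.0, 0.0, 177.8]
contact_force: [-0.2, -0.7, -0.4]
finger_gap: -0.003
```

Request:
send_rows:
  targets:
    - [[0,0.3,0,0,0],[0,0.3,0,0,0],[0,0.3,0,0,0],[0,0.3,0,0,0],[0,0.3,0,0,0]]

```text
clock: 28.85
eef_pos: [593.5, -124.5, 13.3]
tool_rot: [-180.0, -0.0, 177.8]
contact_force: [0.1, -2.0, 0.9]
finger_gap: -0.0
```

Request:
send_rows:
  targets:
    - [[0,0.3,0,0,0],[0,0.3,0,0,0],[0,0.3,0,0,0],[0,0.3,0,0,0],[0,0.3,0,0,0]]

```text
clock: 29.48
eef_pos: [594.0, -109.5, 13.3]
tool_rot: [-180.0, -0.0, 177.8]
contact_force: [-0.8, -3.8, 0.2]
finger_gap: 0.001
```

```bash
python3 -c "
from h import *
look('10')"
```

```text
29.575 [ 594.11942815 -109.2616076    13.28555179] [ 0.64973585 -0.32988037 -0.03098646]
```

View pics/top10.png

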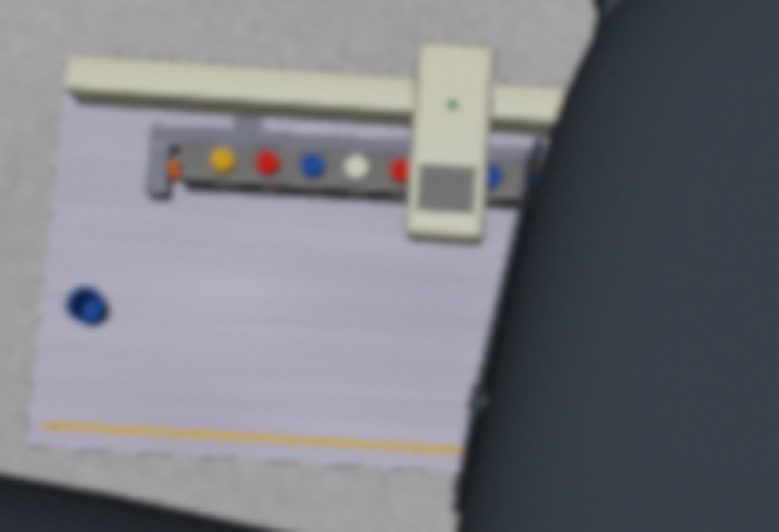

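Request:
send_rows:
  targets:
    - [[0,0.2,0,0,0],[0,0.2,0,0,0],[0,0.1,0,0,0],[0,0,0,0,0]]

```text
clock: 30.08
eef_pos: [594.4, -104.5, 13.3]
tool_rot: [180.0, 0.0, 177.8]
contact_force: [-1.2, -1.1, -1.1]
finger_gap: 0.002
```

Request:
send_rows:
  targets:
    - [[0,0.1,0,0,0],[0,0.05,0,0,0],[0,0.05,0,0,0]]

```text
clock: 30.45
eef_pos: [594.4, -102.7, 13.3]
tool_rot: [-180.0, 0.0, 177.8]
contact_force: [-0.9, -1.9, 0.9]
finger_gap: -0.001
```

Request:
send_rows:
  targets:
    - [[0,0.05,0,0,0],[0,0.05,0,0,0]]

```text
clock: 30.7
eef_pos: [594.4, -101.6, 13.3]
tool_rot: [180.0, -0.0, 177.8]
contact_force: [-0.5, -3.0, 0.5]
finger_gap: 0.002
```

Request:
send_rows:
  targets:
    - [[0,0.05,0,0,0],[0,0.05,0,0,0]]

```text
clock: 30.95
eef_pos: [594.5, -100.6, 13.3]
tool_rot: [-180.0, -0.0, 177.8]
contact_force: [-1.0, -2.7, -0.6]
finger_gap: 0.007
```

Request:
send_rows:
  targets:
    - [[0,0.05,0,0,0],[0,0.05,0,0,0]]

```text
clock: 31.2
eef_pos: [594.5, -99.6, 13.3]
tool_rot: [-180.0, 0.0, 177.8]
contact_force: [-1.5, -2.9, -0.2]
finger_gap: 0.003
```

Request:
send_rows:
  targets:
    - [[0,0.05,0,0,0],[0,0.05,0,0,0]]

```text
clock: 31.45
eef_pos: [594.5, -99.2, 13.3]
tool_rot: [-179.9, -0.0, 177.7]
contact_force: [-0.8, -7.5, -1.5]
finger_gap: -0.002
```

Request:
send_rows:
  targets:
    - [[0,0.04,0,0,0],[0,0,0,0,0]]

```text
clock: 31.7
eef_pos: [594.5, -99.1, 13.3]
tool_rot: [-179.9, -0.0, 177.7]
contact_force: [-1.5, -9.1, -1.0]
finger_gap: -0.003
```

```bash
python3 -c "
from h import *
look('11')"
```

```text
31.8 [594.52395692 -99.14609605  13.31743339] [-1.03600157 -9.38074602 -0.91310344]
```

View pics/top11.png

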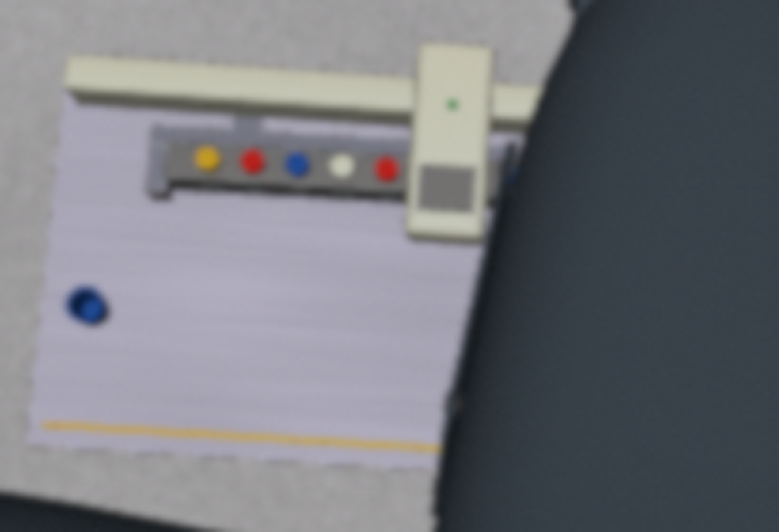

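Request:
send_rows:
  targets:
    - [[0,-1.5,0,0,0],[0,-2,0,0,0],[3.5,0,0,0,0],[1,3,0,0,0],[0,3.2,0,0,0]]

```text
clock: 32.42
eef_pos: [550.0, -70.3, 13.5]
tool_rot: [180.0, 0.0, 177.6]
contact_force: [0.1, 0.6, -0.5]
finger_gap: 0.0
```

Request:
send_rows:
  targets:
    - [[0,0,0,0,0],[-1,0,0,0,0],[-0.4,0,0,0,0],[0,0,0,0,0]]

```text
clock: 32.92
eef_pos: [565.1, -70.8, 13.1]
tool_rot: [-180.0, 0.0, 177.7]
contact_force: [-1.1, 0.6, 0.7]
finger_gap: 0.004
```

Request:
send_rows:
  targets:
    - [[-0.4,0,0,0,0],[-0.2,0,0,0,0],[-0.1,0,0,0,0],[0,0,0,0,0]]

```text
clock: 33.42
eef_pos: [571.7, -70.3, 13.3]
tool_rot: [-180.0, 0.0, 177.8]
contact_force: [0.2, -0.6, -0.7]
finger_gap: 0.003
```

Request:
send_rows:
  targets:
    - [[-0.1,0,0,0,0],[0,0,0,0,0]]

```text
clock: 33.67
eef_pos: [572.7, -70.4, 13.3]
tool_rot: [-180.0, 0.0, 177.8]
contact_force: [0.6, 0.5, -0.1]
finger_gap: 0.0
```

Request:
send_rows:
  targets:
    - [[-0.05,0,0,0,0],[0,0,0,0,0]]

```text
clock: 33.92
eef_pos: [573.2, -70.4, 13.3]
tool_rot: [180.0, 0.0, 177.8]
contact_force: [0.6, 1.0, 0.0]
finger_gap: -0.002
```

Request:
send_rows:
  targets:
    - [[-0.05,0,0,0,0],[0,0,0,0,0]]

```text
clock: 34.17
eef_pos: [573.6, -70.4, 13.3]
tool_rot: [180.0, -0.0, 177.8]
contact_force: [-0.7, -0.0, 0.8]
finger_gap: -0.0
```

Request:
send_rows:
  targets:
    - [[-0.04,0,0,0,0],[0,0,0,0,0]]

```text
clock: 34.42
eef_pos: [573.6, -70.4, 13.2]
tool_rot: [180.0, -0.0, 177.8]
contact_force: [-5.3, 0.4, 3.8]
finger_gap: 0.001
```

Request:
send_rows:
  targets:
    - [[3,0,0,0,0],[5.2,0,0,0,0],[0.5,4,0,0,0],[0,5.3,0,0,0],[0,5.3,0,0,0]]

```text
clock: 35.05
eef_pos: [493.2, 80.3, 13.7]
tool_rot: [180.0, 0.1, 177.7]
contact_force: [1.1, 0.4, -0.5]
finger_gap: -0.002
```

Request:
send_rows:
  targets:
    - [[0,5.3,0,0,0],[-4.5,0,0,0,0],[-2.6,0,0,0,0],[-0.4,0,0,0,0],[0,0,0,0,0]]

```text
clock: 35.67
eef_pos: [569.5, 128.8, 13.1]
tool_rot: [-180.0, -0.0, 177.7]
contact_force: [-0.3, -0.3, -0.1]
finger_gap: -0.0
```

Request:
send_rows:
  targets:
    - [[-0.4,0,0,0,0],[-0.3,0,0,0,0],[-0.1,0,0,0,0],[0,0,0,0,0]]

```text
clock: 36.17
eef_pos: [577.8, 128.6, 13.3]
tool_rot: [180.0, 0.0, 177.8]
contact_force: [-0.0, -0.1, 0.1]
finger_gap: -0.002
```

Request:
send_rows:
  targets:
    - [[-0.1,0,0,0,0],[0,0,0,0,0]]

```text
clock: 36.42
eef_pos: [578.9, 128.5, 13.3]
tool_rot: [180.0, 0.0, 177.8]
contact_force: [0.2, 0.4, -0.1]
finger_gap: 0.003
```

Request:
send_rows:
  targets:
    - [[-0.05,0,0,0,0],[0,0,0,0,0]]

```text
clock: 36.67
eef_pos: [579.3, 128.5, 13.3]
tool_rot: [180.0, -0.0, 177.8]
contact_force: [0.3, 0.1, 0.9]
finger_gap: 0.001
```

Request:
send_rows:
  targets:
    - [[-0.05,0,0,0,0],[0,0,0,0,0]]

```text
clock: 36.92
eef_pos: [579.8, 128.5, 13.3]
tool_rot: [-180.0, -0.0, 177.8]
contact_force: [0.0, -0.9, -0.6]
finger_gap: -0.001
```

Request:
send_rows:
  targets:
    - [[-0.05,0,0,0,0],[0,0,0,0,0]]

```text
clock: 37.17
eef_pos: [580.3, 128.4, 13.3]
tool_rot: [180.0, -0.0, 177.8]
contact_force: [0.2, -0.3, -0.2]
finger_gap: 0.0
```

Request:
send_rows:
  targets:
    - [[-0.04,0,0,0,0],[0,0,0,0,0]]

```text
clock: 37.42
eef_pos: [580.6, 128.4, 13.3]
tool_rot: [180.0, -0.0, 177.8]
contact_force: [-2.3, 0.5, 0.7]
finger_gap: 0.002
```

Request:
send_rows:
  targets:
    - [[-0.04,0,0,0,0],[0,0,0,0,0]]

```text
clock: 37.67
eef_pos: [580.6, 128.5, 13.2]
tool_rot: [180.0, -0.1, 177.8]
contact_force: [-5.7, 0.6, 5.0]
finger_gap: 0.001
```

Request:
send_rows:
  targets:
    - [[3,0,0,0,0],[5,0,0,0,0],[5,0,-1,0,0],[4,4,-4,0,0],[3,4,-4,0,0]]

```text
clock: 38.3
eef_pos: [387.3, 211.4, 99.4]
tool_rot: [-180.0, -0.0, 177.7]
contact_force: [1.3, 1.1, 0.5]
finger_gap: -0.004
```

Request:
send_rows:
  targets:
    - [[0,4,-4,0,0],[3,4,-4,0,0],[4,4,0,0,0],[0,0,0,0,0],[0,0,0,0,0]]

```text
clock: 38.92
eef_pos: [324.3, 332.7, 177.4]
tool_rot: [-180.0, 0.0, 177.8]
contact_force: [-0.9, -0.1, -0.1]
finger_gap: -0.002
```

```bash
python3 -c "
from h import *
look('12')
c=eyes.capture('top'); cv2.imwrite('pics/topfull12.png',c['color'])"
```

```text
39.025 [324.82551248 332.0958747  177.32450397] [ 0.2927358   0.03181728 -0.13388263]
```

View pics/top12.png

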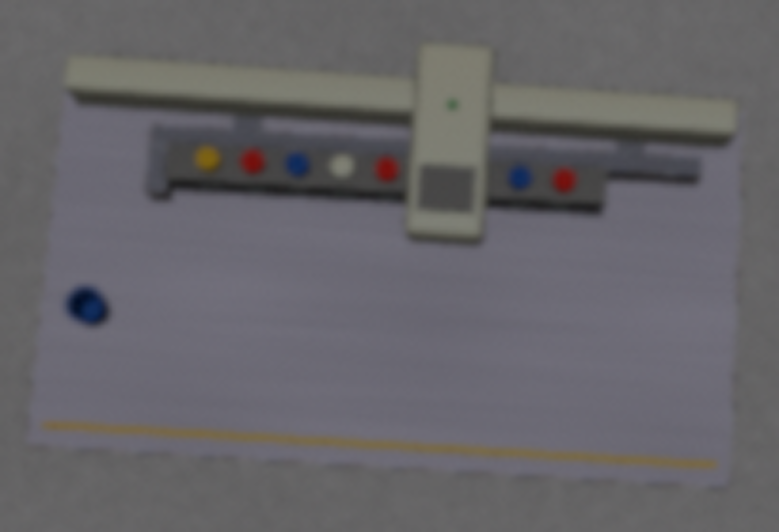

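View pics/side12.png

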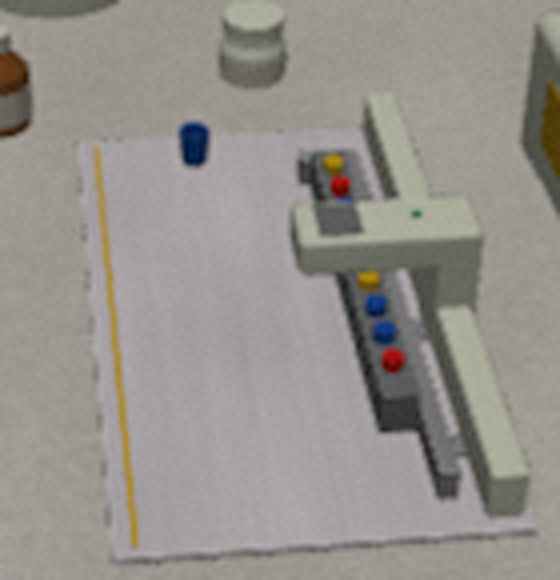

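View pics/topfull12.png

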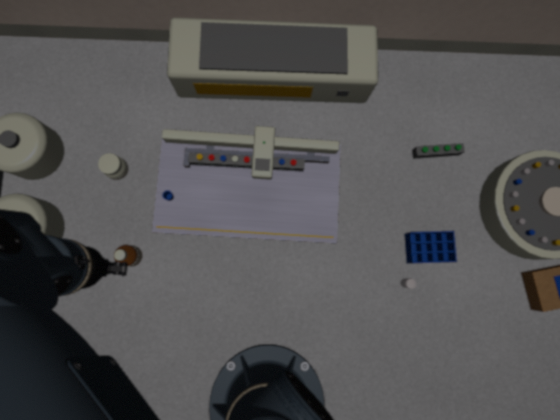

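```bash
python3 -c "
from h import *
a,b=cv2.imread('pics/top11.png'),cv2.imread('pics/top12.png')
for im in (a,b):
    h=cv2.cvtColor(im,cv2.COLOR_BGR2HSV); out=[]
    for x in (207,252,297):
        r=h[140:185,x-22:x+22]; m=cv2.moments((r[...,1]>110).astype('uint8'),True); out.append((round(x-22+m['m10']/m['m00'],2),round(140+m['m01']/m['m00'],2)))
    print(out)
print(job.job_done())"
```

```text
[(207.44, 158.56), (252.21, 161.13), (296.88, 163.96)]
[(207.48, 158.62), (252.2, 161.11), (296.92, 163.88)]
the job is handed in; nothing more can be done
None
```

The rack is flat along the guide rail and fully home against the end stop. The job was handed in at about 39 s, with the hand up and away.

**What I did:** I pushed the rack in near its left and right ends in turn until both lay against the rail. I then slid it about 40 mm along the rail until the stop resisted at about 9 N. Afterwards I pressed both ends gently again, at about 5–6 N sideways.

**Last checks:**
- **Flat on the rail:** both ends met the rail within about 0.1 mm of where they had before the slide.
- **Home at the stop:** in the last picture, no orange key shows. The left-end cap marks moved less than 0.1 px in the enlarged view, well under 0.1 mm, between the stop push and the final view.
- **Everything else:** in the final overhead view, the other items are where they started.

**What went wrong or could not be checked:**
- **Force limit:** one push on the right end peaked at about 20 N sideways, or about 27 N including the downward rub. I backed off at once. That is slightly over "about 20 N"; the other readings stayed at or under about 18 N.
- **Keys:** the interface text lists joint readings for the keys, but they were not in the state. I judged the keys only from the pictures and by feel.

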